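# Sort the turned parts from the bench mat

## Robot

A 6-joint arm with a two-finger parallel gripper is mounted at the origin on the work surface. World frame = base frame: x ahead of the robot, y to its left, z up, the work surface at z = 0. Lengths are in m, angles in degrees, forces in N, time in s.
With the tool pointing down it reaches from about 0.375 to 0.9 m from the base axis. Payload 3.1 kg.
Tool frame: the origin (TCP) lies where the fingers leave the gripper's body, on its centre line; the fingertips stand bot.tips_ahead ahead of it and the grasp point (between the pads) lies 51 mm ahead of it (bot.tips_ahead is the distance from the TCP to the fingertips, in m); z points along the fingers, x is the direction in which the jaws open and shut, and the axes are right-handed (so a half turn about z gives the same grasp; the last joint's range is limited). The gripper opens to 87 mm and grips with 3 to 60 N. Pads are 19 mm wide; open, the fingers measure 117 mm over their backs; the gripper's body (75 mm by 190 mm) begins 51 mm behind the grasp point.
Start: joints at [57.038, 30.224, 82.088, -0, 67.689, -10.227], TCP at [0.242, 0.576, 0.292] pointing down, gripper open.
Joint ranges: [-176.69, 176.69], [-43.24, 126.21], [12.49, 139.97], [-82, 262], [0, 151.66], [-163.58, 163.58]. Speed limits (degrees/s): [159.86, 159.86, 180, 180, 180, 180].

## Interface

Orientations are given as a 3x3 rotation matrix whose columns are the frame's x, y, z axes.
In Python, from rig import bot, vision, nets gives the robot as it stands.
- The arm moves only by the tool play_rows, never from a script. Its argument "series" is a list of rows, each an object of numbers: "tx", "ty", "tz": the shift along the world's x, y, z as a fraction of full scale; "turn": the turn about the world's z as a fraction of full scale. A call has 1 to 10 rows; each row shifts and turns the commanded pose from where the row before left it; what a row does not reach is not made up. Full scale, the value 1, is 0.8 m for a shift and 60 degrees for a turn. A row lasts 1/10 s, in which the tool goes at most 50 mm and 8.59 degrees, less where a joint would pass 70% of its speed; a pose out of reach is approached as far as the arm can. A call with a number of a shift or a turn outside -1 to 1 is refused whole. A call with a gripper value outside its range is refused whole. "gripper" is the opening, from 0 (shut) to 1 (fully open), set as the call begins (left out, the last holds). The fingers move at their own pace and stop on an object; the grip force is fixed at half the most. Time passes only in rows, so rows that do not move let the fingers close. It gives the time, the measured TCP pose, the force and the opening at its end, in the units of the state.
- bot.read_state(): the state, without advancing time (a new reading comes with each control period).
- vision.capture(name): name is "scene" or "top"; returns a dict with "pixels" (400x640x3 uint8, blue, green, red), "fx", "fy", "cx", "cy" (pixels), "D" ([k1, k2, p1, p2, k3] as OpenCV has them; the pictures are not rectified), "extrinsics" (4x4, takes a point from camera to world coordinates). Camera axes: x right, y down, z forward; pixel columns grow to the right and rows downward; lengths in m; the calibration is good to about 2 mm. A picture is of the moment at which its call begins. There is no depth.
- bot.hand_in(): hands the job in, once; it reports no verdict.
Trained networks look in a picture, given as the dict that the camera call returned (one of the last four; its "shot" number tells which), for a name from the list of things; names that differ only in an ending like _2 or _b are one class to them, and where a whole thing is asked for, a point or a joint stands for the part that bears it (a point fixed in the world has none). Each returns a list of dicts, best first, with "confidence" (0 to 1); they miss things now and then, are a little off and sometimes report something else, mostly with a low value. They report only what shows in the picture. A call takes as long as a camera call. They do not tell look-alikes from the thing itself.
- nets.look_for(picture, query): "at" ([column, row] as shares, 0 to 1, of the picture: columns of its width, rows of its height, amid what is visible of it).
- nets.masks_of(picture, query): "region" (400x640 bool, what is visible of it) and "at" ([column, row] as shares, 0 to 1, of the picture: columns of its width, rows of its height, amid what is visible of it).
The state is a dict: "time_s": time; "joint_positions": joint angles; "qvel": joint speeds; "tau": joint torques, N m; "position": TCP position; "tcp_rot": TCP orientation; "force": force on the tool from outside, world axes, zero at the start; "moment": the same for the moment, N m; "opening": opening from 0.0 (shut) to 1.0 (fully open).
Only numpy, scipy, OpenCV 4.12 (cv2) and the standard library are available. Lean on these libraries where they do the work, as an engineer would, in place of code of your own. Each camera call takes 0.05 s, during which the arm holds its last target.

## Task

Sort the five loose workpieces from the blue mat: the drilled brass bush and the brass hexagon coupling go into the wooden tray, one in each of its two bays; the brass bush without a bore goes into the red box for rework, the steel nut into the blue box and the black knob into the yellow box. Set each piece down gently on the floor of its place, standing the same way up as it stands now; do not drop it. Leave the dial gauge on the mat where it is.

Things in the scene. Friction and masses are not known exactly. Their poses are not given: they have to be found in the camera images.
- bush: drilled bush: brass, round, with a dark 18 mm bore seen from above. Flange 44 mm across, 8 mm high at the bottom; above it a shank 28 mm across up to a height of 34 mm. 0.18 kg; origin at the centre of its underside, z up; stands on the 2 mm thick blue mat (origin 2 mm above the bench)
- blank: bush without a bore: the same outside as the drilled bush (flange 44 mm across and 8 high below, shank 28 mm across, 34 high) but its brass top face is solid. 0.22 kg; origin at the centre of its underside, z up; stands on the 2 mm thick blue mat (origin 2 mm above the bench)
- coupling: hexagon coupling: brass hexagonal prism 30 mm across flats, 34.6 mm across corners, 36 mm high, with a 16 mm bore; one pair of flats faces its own +y and -y, the others at 60 degree steps. 0.19 kg; origin at the centre of its underside, z up; stands on the 2 mm thick blue mat (origin 2 mm above the bench)
- nut: large steel hexagon nut, 36 mm across flats, 41.6 mm across corners, 20 mm high, bore 23 mm; one pair of flats faces its own +y and -y, the others at 60 degree steps. 0.11 kg; origin at the centre of its underside, z up; stands on the 2 mm thick blue mat (origin 2 mm above the bench)
- knob: black plastic star knob lying head down: lobed head 42 mm across and 16 mm high below, above it a round boss 22 mm across up to 32.5 mm high with a brass thread insert on top. 0.04 kg; origin at the centre of its underside, z up; stands on the 2 mm thick blue mat (origin 2 mm above the bench)
- wood_tray: wooden parts tray, fixed, outside 124 mm (x) x 176 mm (y) x 34 mm high, walls and floor 7 mm thick, lined pale blue; a 6 mm thick divider along its x, 29 mm high, splits it into two empty bays (inside 110 mm along x, 78 mm along y), centred at y = +42 and y = -42 mm. Origin at the centre of its underside; its y points roughly to world +y
- red_box: red plastic small-parts box, fixed, open at the top, outside 124 mm (x) x 176 mm (y) x 45 high, walls and floor 3 thick; origin at the centre of its underside, its long side along its y, which points roughly to world +y. One undrilled bush fixed in it (34 mm high) stands at its +y end, beyond y = +30 mm; the rest is free
- blue_box: blue plastic small-parts box, fixed, open at the top, outside 124 mm (x) x 176 mm (y) x 45 high, walls and floor 3 thick; origin at the centre of its underside, its long side along its y, which points roughly to world +y. Two steel nuts fixed in it (20 mm high) lie at its +y end, beyond y = +30 mm; the rest is free
- yellow_box: yellow plastic small-parts box, fixed, open at the top, outside 124 mm (x) x 176 mm (y) x 45 high, walls and floor 3 thick; origin at the centre of its underside, its long side along its y, which points roughly to world +y. Two black knobs fixed in it (33 mm high) stand at its +y end, beyond y = +30 mm; the rest is free
- gauge: dial gauge lying face up on the mat: round white dial, 43 mm across, 20 mm high, its stem and plunger reaching 60 mm from the centre along its own -x, at about 9 mm height. Origin at the centre of the dial's underside. Not to be moved
Not all that is in view belongs to the job. What is shaped like the blank but orange or pink is not meant.

How it is judged (in metres and radians):
At the end, for the whole second after the job is handed in: Bush and coupling stand in different bays of the wooden tray (12 mm or more off its middle), blank in the red, nut in the blue, knob in the yellow box: each inside, on the floor (within 5 mm), upright (0.12 rad), same way up, at rest. The gauge lies within 12 mm of its start (x of bush in the frame of wood_tray between -0.06 and 0.06 m and y of bush in the frame of wood_tray between -0.086 and 0.086 m and z of each of bush, coupling in the frame of wood_tray below 0.012 m and angle between each of bush, coupling, blank, nut, knob's own z axis and vertical below 0.12 rad and linear speed of each of bush, coupling, blank, nut, knob below 0.02 m/s and angular speed of each of bush, coupling, blank, nut, knob below 0.2 rad/s and x of coupling in the frame of wood_tray between -0.06 and 0.06 m and y of coupling in the frame of wood_tray between -0.086 and 0.086 m and x of blank in the frame of red_box between -0.06 and 0.06 m and y of blank in the frame of red_box between -0.086 and 0.086 m and z of blank in the frame of red_box below 0.008 m and x of nut in the frame of blue_box between -0.06 and 0.06 m and y of nut in the frame of blue_box between -0.086 and 0.086 m and z of nut in the frame of blue_box below 0.008 m and x of knob in the frame of yellow_box between -0.06 and 0.06 m and y of knob in the frame of yellow_box between -0.086 and 0.086 m and z of knob in the frame of yellow_box below 0.008 m and ((y of bush in the frame of wood_tray above 0.012 m and y of coupling in the frame of wood_tray below -0.012 m) or (y of bush in the frame of wood_tray below -0.012 m and y of coupling in the frame of wood_tray above 0.012 m)) and distance of gauge from where it was at the start of the episode below 0.012 m); the robot touches nothing.
It fails at once if a workpiece is dropped or thrown into its place (faster than 0.7 m/s inside it: a fall of 25 mm) ((x of bush in the frame of wood_tray between -0.06 and 0.06 m and y of bush in the frame of wood_tray between -0.086 and 0.086 m and z of bush in the frame of wood_tray below 0.05 m and linear speed of bush above 0.7 m/s) or (x of coupling in the frame of wood_tray between -0.06 and 0.06 m and y of coupling in the frame of wood_tray between -0.086 and 0.086 m and z of coupling in the frame of wood_tray below 0.05 m and linear speed of coupling above 0.7 m/s) or (x of blank in the frame of red_box between -0.06 and 0.06 m and y of blank in the frame of red_box between -0.086 and 0.086 m and z of blank in the frame of red_box below 0.05 m and linear speed of blank above 0.7 m/s) or (x of nut in the frame of blue_box between -0.06 and 0.06 m and y of nut in the frame of blue_box between -0.086 and 0.086 m and z of nut in the frame of blue_box below 0.05 m and linear speed of nut above 0.7 m/s) or (x of knob in the frame of yellow_box between -0.06 and 0.06 m and y of knob in the frame of yellow_box between -0.086 and 0.086 m and z of knob in the frame of yellow_box below 0.05 m and linear speed of knob above 0.7 m/s)).
It fails at once if the dial gauge is shifted by more than 12 mm (distance of gauge from where it was at the start of the episode above 0.012 m).
It also fails if it takes over 115 s, if anything falls off the work surface, if the arm or the gripper's body presses on something with over 40 N, if the wrist force passes 120 N, or if a joint passes its speed limit or range.

## Working session

There is one attempt and no reset: what is moved stays moved. The work goes in short steps, Python scripts to look and compute and a tool call to move; the robot and the scene stay as the last step left them, time stands still between calls to the robot, and variables do not carry over. Pictures are saved under pics/ and viewed, and the job is handed in when it is done.

Besides the shell and the picture viewer there is one more tool, called after "Emit:" as name(argument=value, ...), one argument or row to a line, values as JSON. play_rows: Moves the arm, as the interface text tells. Shift numbers are shares of 0.8 m and turn numbers shares of 60 degrees, none past 1 either way. Its arguments: {"type":"object","properties":{"series":{"type":"array"},"gripper":{"type":"number"}},"required":["series"]}

```bash
mkdir -p pics; cat > h.py <<'E'
import cv2,numpy as np
from rig import bot,vision,nets
def px2w(c,u,v,z):
    K=np.array([[c['fx'],0,c['cx']],[0,c['fy'],c['cy']],[0,0,1]])
    p=cv2.undistortPoints(np.array([[[u,v]]],float),K,np.array(c['D'],float))[0,0]
    T=np.array(c['extrinsics']);d=T[:3,:3]@[p[0],p[1],1];o=T[:3,3]
    return o+d*(z-o[2])/d[2]
def w2px(c,P):
    K=np.array([[c['fx'],0,c['cx']],[0,c['fy'],c['cy']],[0,0,1]])
    Ti=np.linalg.inv(np.array(c['extrinsics']))
    return cv2.projectPoints(np.array(P,float).reshape(-1,1,3),cv2.Rodrigues(Ti[:3,:3])[0],Ti[:3,3],K,np.array(c['D'],float))[0].reshape(-1,2)
E
python3 - <<'E'
from h import *
for n in ['scene','top']:
    c=vision.capture(n); cv2.imwrite(f'pics/{n}0.png',c['pixels']); print(n,np.round(c['extrinsics'],3).tolist(),c['fx'])
    for q in ['bush','blank','coupling','nut','knob','wood_tray','red_box','blue_box','yellow_box','gauge']:
        for r in nets.look_for(c,q): 
            u,v=r['at'][0]*640,r['at'][1]*400
            print(q,round(r['confidence'],2),round(u),round(v),px2w(c,u,v,0.03).round(3)[:2])
s=bot.read_state();print(s['time_s'],s['position'],s['tcp_rot'],s['opening'],bot.tips_ahead)
E
```

```text
scene [[0.186, 0.833, -0.521, 1.059], [0.982, -0.15, 0.112, -0.11], [0.015, -0.532, -0.846, 1.01], [0.0, 0.0, 0.0, 1.0]] 482.46666051956606
bush 0.76 332 201 [0.45  0.054]
blank 0.91 170 327 [ 0.695 -0.34 ]
blank 0.84 340 257 [0.6   0.043]
blank 0.75 426 134 [0.287 0.344]
blank 0.66 398 135 [0.278 0.269]
coupling 0.67 448 171 [0.413 0.364]
coupling 0.49 299 258 [ 0.586 -0.05 ]
nut 0.55 247 221 [ 0.469 -0.154]
knob 0.56 393 245 [0.592 0.168]
wood_tray 0.75 168 276 [ 0.577 -0.341]
wood_tray 0.27 299 259 [ 0.589 -0.05 ]
red_box 0.8 446 171 [0.411 0.357]
blue_box 0.82 161 215 [ 0.416 -0.353]
yellow_box 0.88 460 230 [0.581 0.335]
gauge 0.8 290 208 [ 0.451 -0.049]
top [[0.011, -0.986, 0.169, 0.284], [-1.0, -0.01, 0.002, 0.005], [-0.0, -0.169, -0.986, 1.206], [0.0, 0.0, 0.0, 1.0]] 499.26043004982773
bush 0.73 304 216 [0.445 0.062]
blank 0.79 467 120 [ 0.687 -0.335]
blank 0.73 179 290 [0.267 0.347]
blank 0.62 210 294 [0.26  0.274]
blank 0.52 310 156 [0.592 0.049]
blank 0.17 306 220 [0.435 0.055]
coupling 0.52 351 159 [ 0.585 -0.05 ]
nut 0.64 398 214 [ 0.45  -0.162]
nut 0.38 310 158 [0.585 0.049]
knob 0.71 259 158 [0.584 0.172]
knob 0.55 308 156 [0.59  0.053]
wood_tray 0.76 467 166 [ 0.57  -0.332]
red_box 0.77 180 226 [0.416 0.354]
blue_box 0.63 475 229 [ 0.416 -0.345]
yellow_box 0.98 189 161 [0.576 0.341]
gauge 0.53 347 218 [ 0.439 -0.042]
1.1 [0.241502  0.576435  0.2922478] [[ 3.86464952e-01  9.22304093e-01 -5.03309013e-06]
 [ 9.22304093e-01 -3.86464952e-01 -6.41255932e-06]
 [-7.85944265e-06 -2.16381020e-06 -1.00000000e+00]] 0.9963964589515354 0.0697
```

View pictures.

View pics/scene0.png

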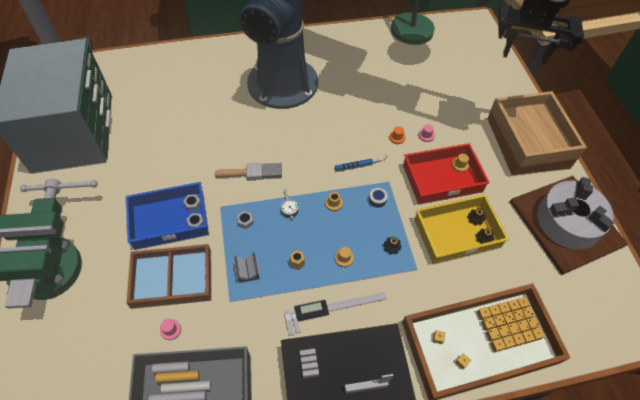

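View pics/top0.png

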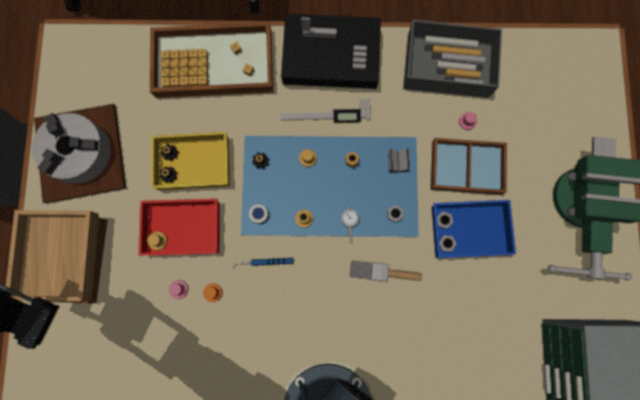

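```bash
python3 - <<'E'
import cv2
a=cv2.imread('pics/top0.png')[125:250,230:430]
cv2.imwrite('pics/topcrop0.png',cv2.resize(a,None,fx=4,fy=4,interpolation=cv2.INTER_CUBIC))
a=cv2.imread('pics/scene0.png')[170:290,220:420]
cv2.imwrite('pics/scenecrop0.png',cv2.resize(a,None,fx=4,fy=4,interpolation=cv2.INTER_CUBIC))
E
```

```text
(no output)
```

View pics/topcrop0.png

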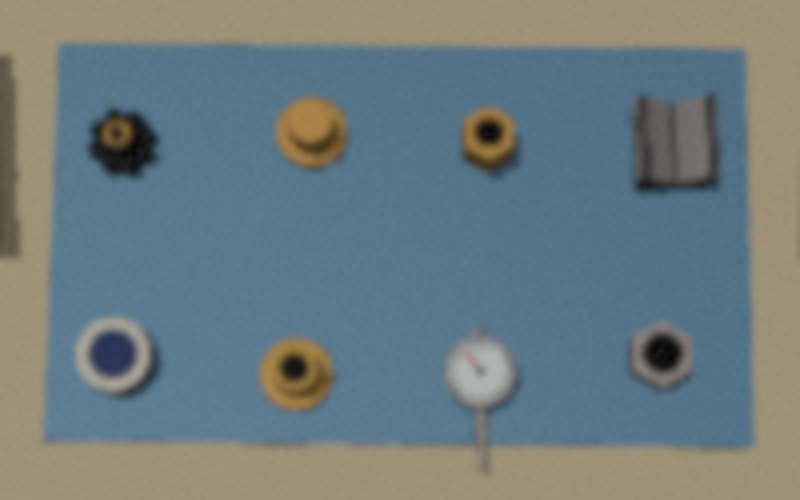

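View pics/scenecrop0.png

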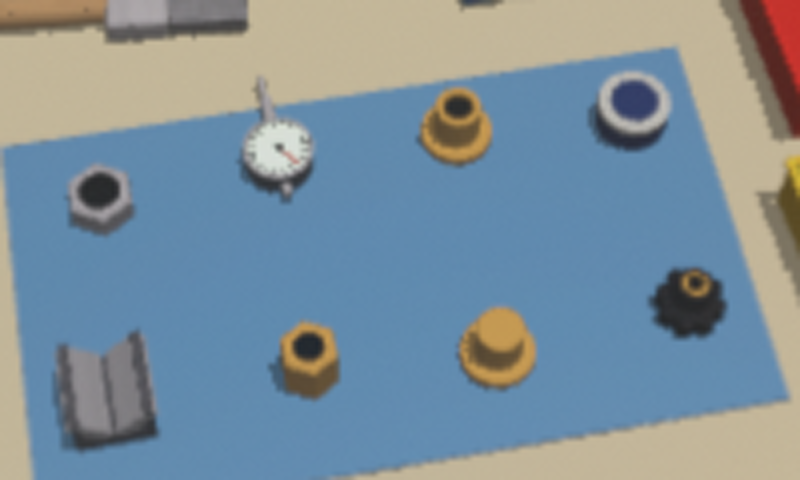

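```bash
cat > m.py <<'E'
from h import *
import sys
T=vision.capture('top');S=vision.capture('scene')
t={'bush':(294,368,.036),'blank':(312,121,.036),'coupling':(489,132,.038),'nut':(661,352,.022),'knob':(117,132,.0345)}
s={'bush':(458,105,.036),'blank':(501,326,.036),'coupling':(308,346,.038),'nut':(99,190,.022),'knob':(695,284,.0345)}
for k in t:
    a=px2w(T,230+t[k][0]/4-.4,125+t[k][1]/4-.4,t[k][2]);b=px2w(S,220+s[k][0]/4-.4,170+s[k][1]/4-.4,s[k][2])
    print(k,a[:2].round(4),b[:2].round(4),((a+b)/2)[:2].round(4))
# boxes via masks -> rim outline minAreaRect of world coords
for k,h in [('wood_tray',.034),('red_box',.045),('blue_box',.045),('yellow_box',.045)]:
  for n,c in (('top',T),('scene',S)):
    r=nets.masks_of(c,k)
    if not r: print(k,n,'none');continue
    m=r[0]['region'].astype(np.uint8); cn=max(cv2.findContours(m,0,2)[0],key=cv2.contourArea).reshape(-1,2)
    w=np.array([px2w(c,u,v,h)[:2] for u,v in cn])
    w2=np.array([px2w(c,u,v,0)[:2] for u,v in cn])
    print(k,n,round(r[0]['confidence'],2),[np.round(x,3) for x in cv2.minAreaRect((w).astype(np.float32))],w2.min(0).round(3),w2.max(0).round(3))
np.save('T.npy',T,allow_pickle=True);np.save('S.npy',S,allow_pickle=True)
E
python3 m.py
```

```text
bush [0.4418 0.0625] [0.4396 0.0614] [0.4407 0.062 ]
blank [0.5923 0.0545] [0.5898 0.055 ] [0.591  0.0547]
coupling [ 0.5861 -0.0523] [ 0.5836 -0.0541] [ 0.5849 -0.0532]
nut [ 0.4557 -0.1564] [ 0.4522 -0.1588] [ 0.4539 -0.1576]
knob [0.5846 0.1722] [0.5829 0.1707] [0.5838 0.1714]
wood_tray top 0.83 [array([ 0.569, -0.333]), array([0.182, 0.132]), np.float64(87.142)] [ 0.507 -0.439] [ 0.647 -0.247]
wood_tray scene 0.78 [array([ 0.577, -0.336]), array([0.186, 0.144]), np.float64(86.688)] [ 0.484 -0.442] [ 0.637 -0.248]
red_box top 0.61 [array([0.414, 0.352]), array([0.134, 0.188]), np.float64(2.695)] [0.347 0.265] [0.488 0.464]
red_box scene 0.76 [array([0.424, 0.348]), array([0.152, 0.196]), np.float64(1.903)] [0.313 0.268] [0.477 0.471]
blue_box top 0.88 [array([ 0.416, -0.334]), array([0.13 , 0.188]), np.float64(3.124)] [ 0.35  -0.448] [ 0.493 -0.247]
blue_box scene 0.94 [array([ 0.428, -0.339]), array([0.156, 0.184]), np.float64(3.014)] [ 0.313 -0.45 ] [ 0.48 -0.25]
yellow_box top 0.62 [array([0.571, 0.335]), array([0.138, 0.186]), np.float64(3.675)] [0.509 0.25 ] [0.656 0.449]
yellow_box scene 0.77 [array([0.582, 0.33 ]), array([0.148, 0.201]), np.float64(4.621)] [0.479 0.247] [0.643 0.459]
```

```bash
cat > ov.py <<'E'
from h import *
P={'bush':(.4407,.062),'blank':(.591,.0547),'coupling':(.5849,-.0532),'nut':(.4539,-.1576),'knob':(.5838,.1714)}
B={'wood_tray':(.569,-.334,-3,.034),'red_box':(.414,.351,3,.045),'blue_box':(.416,-.335,3,.045),'yellow_box':(.571,.334,4,.045)}
def ring(p,d,z,n=40,a0=0): 
    a=np.radians(a0)+np.arange(n)*2*np.pi/n
    return np.c_[p[0]+d/2*np.cos(a),p[1]+d/2*np.sin(a),np.full(n,z)]
HY={'coupling':0,'nut':0}
import sys
if len(sys.argv)>2: HY={'coupling':float(sys.argv[1]),'nut':float(sys.argv[2])}
T=np.load('T.npy',allow_pickle=True).item();S=np.load('S.npy',allow_pickle=True).item()
for n,c in(('T',T),('S',S)):
    k=4; im=cv2.resize(c['pixels'],None,fx=k,fy=k,interpolation=cv2.INTER_CUBIC)
    def dr(pts,col): cv2.polylines(im,[np.round((w2px(c,pts)+.5)*k).astype(int)],True,col,1)
    for q in('bush','blank'): dr(ring(P[q],.044,.010),(0,255,0));dr(ring(P[q],.028,.036),(0,0,255))
    dr(ring(P['knob'],.042,.018),(0,255,0));dr(ring(P['knob'],.022,.0345),(0,0,255))
    for q,d,h in(('coupling',.0346,.036),('nut',.0416,.020)):
        for z in(.002,.002+h): dr(ring(P[q],d,z,6,HY[q]),(0,0,255) if z>.01 else (0,255,0))
    for q,(x,y,a,h) in B.items():
        R=cv2.getRotationMatrix2D((0,0),-a,1)[:,:2]
        for z in(0,h):
            w=np.array([[.062,.088],[-.062,.088],[-.062,-.088],[.062,-.088]])@R.T+[x,y]
            dr(np.c_[w,np.full(4,z)],(255,255,255) if z else (255,0,255))
    r=dict(T=[(130,250,230,430),(120,270,420,530),(120,270,130,240)],S=[(180,280,225,420),(170,315,115,225),(140,265,395,515)])[n]
    for i,(a,b,d,e) in enumerate(r): cv2.imwrite(f'pics/ov{n}{i}_{sys.argv[-1]}.png',im[a*k:b*k,d*k:e*k])
E
python3 ov.py 0 0 a
python3 - <<'E'
import cv2,numpy as np
def hs(l):
    ims=[cv2.imread(f'pics/ov{x}_a.png') for x in l]; h=max(i.shape[0] for i in ims)
    o=np.hstack([cv2.copyMakeBorder(i,0,h-i.shape[0],0,0,0) for i in ims]);s=min(1,800/o.shape[1]); return cv2.resize(o,None,fx=s,fy=s,interpolation=cv2.INTER_AREA)
cv2.imwrite('pics/boxT.png',hs(['T1','T2']));cv2.imwrite('pics/boxS.png',hs(['S1','S2']))
E
```

```text
(no output)
```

View pics/ovT0_a.png

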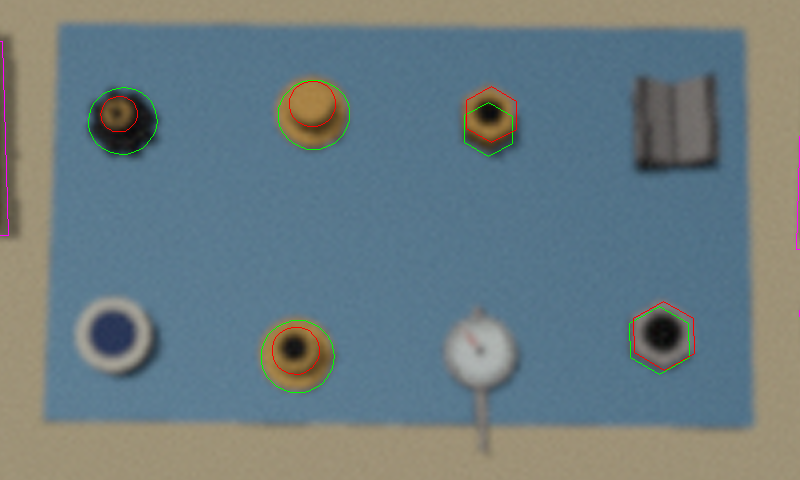

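View pics/ovS0_a.png

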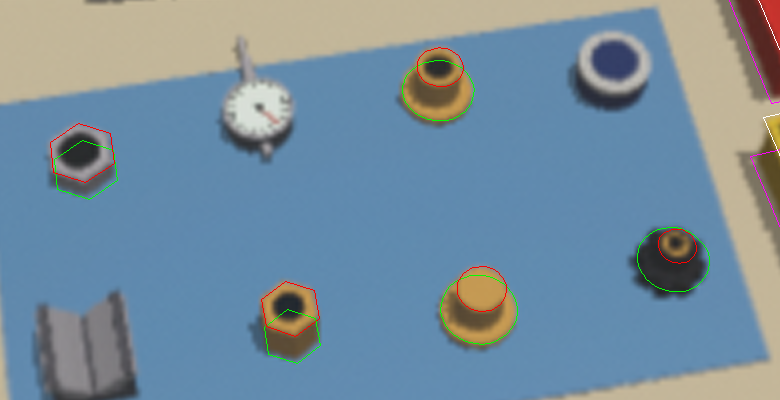

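View pics/boxT.png

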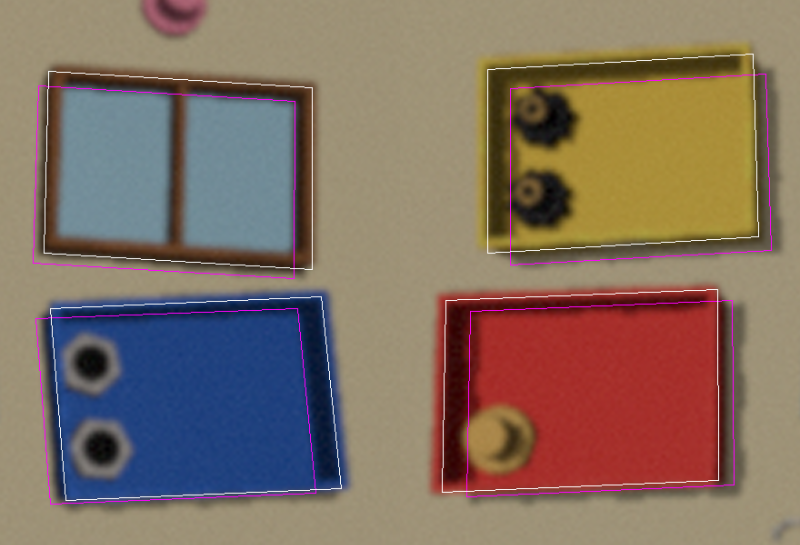

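View pics/boxS.png

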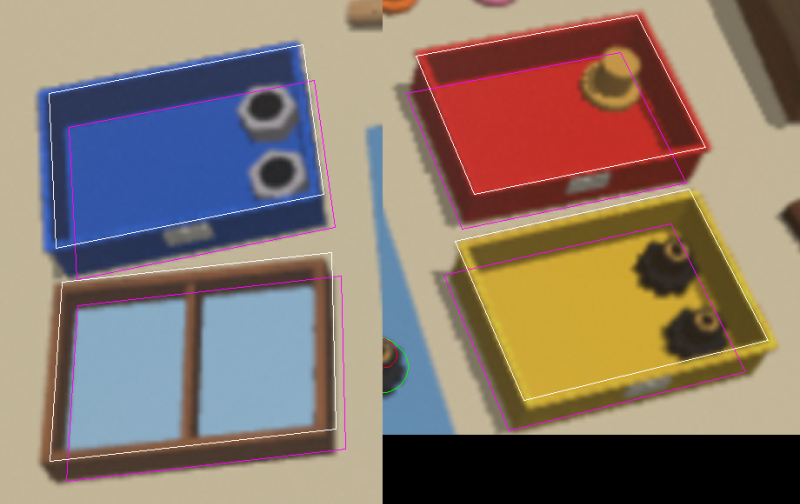

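```bash
python3 - <<'E'
from h import *
import numpy as np
T=np.load('T.npy',allow_pickle=True).item();S=np.load('S.npy',allow_pickle=True).item()
P={'coupling':(.5849,-.0532,.0346,.038),'nut':(.4539,-.1576,.0416,.022)}
out=[]
for c in(T,S):
  row=[]
  for q,(x,y,d,z) in P.items():
    ctr=w2px(c,[[x,y,z]])[0].round().astype(int)
    a=c['pixels'][ctr[1]-12:ctr[1]+13,ctr[0]-12:ctr[0]+13]
    k=11;im0=cv2.resize(a,None,fx=k,fy=k,interpolation=cv2.INTER_CUBIC)
    im=im0.copy()
    for yaw,col in((0,(0,0,255)),(15,(0,255,0)),(-15,(255,0,0))):
        an=np.radians(yaw)+np.arange(6)*np.pi/3
        p=w2px(c,np.c_[x+d/2*np.cos(an),y+d/2*np.sin(an),np.full(6,z)])-ctr+12.5
        cv2.polylines(im,[np.round(p*k).astype(int)],True,col,1)
    row.append(im0[:,:200].copy() if 0 else im)
  out.append(np.hstack(row))
cv2.imwrite('pics/hex.png',np.vstack(out))
E
```

```text
(no output)
```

View pics/hex.png

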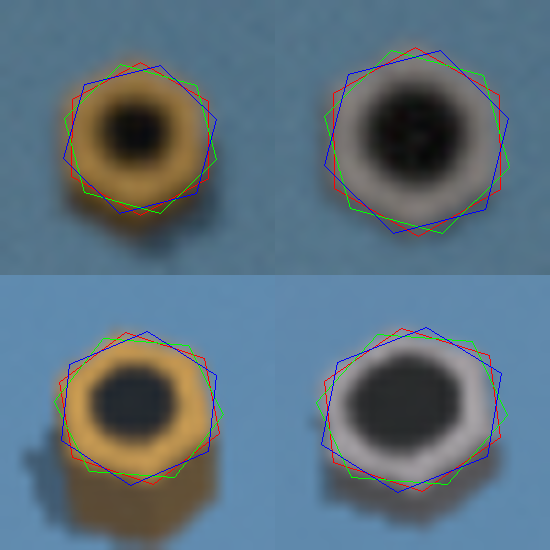

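Emit:
play_rows(
  series=[
    {"tx": 0.038, "ty": -0.045, "turn": -0.112},
    {"tx": 0.038, "ty": -0.045, "turn": -0.112},
    {"tx": 0.038, "ty": -0.045, "turn": -0.112},
    {"tx": 0.038, "ty": -0.045, "turn": -0.112},
    {"tx": 0.038, "ty": -0.045, "turn": -0.112},
    {"tx": 0.038, "ty": -0.045, "turn": -0.112},
    {"tx": 0.038, "ty": -0.045, "turn": -0.112},
    {"tx": 0.038, "ty": -0.045, "turn": -0.112},
    {"tx": 0.038, "ty": -0.045, "turn": -0.112},
    {"tx": 0.038, "ty": -0.045, "turn": -0.112},
  ],
  gripper=0.6,
)

```text
invalid input
```

Emit:
play_rows(
  series=[
    {"tx": 0.038, "ty": -0.045, "tz": 0, "turn": -0.112},
    {"tx": 0.038, "ty": -0.045, "tz": 0, "turn": -0.112},
    {"tx": 0.038, "ty": -0.045, "tz": 0, "turn": -0.112},
    {"tx": 0.038, "ty": -0.045, "tz": 0, "turn": -0.112},
    {"tx": 0.038, "ty": -0.045, "tz": 0, "turn": -0.112},
    {"tx": 0.038, "ty": -0.045, "tz": 0, "turn": -0.112},
    {"tx": 0.038, "ty": -0.045, "tz": 0, "turn": -0.112},
    {"tx": 0.038, "ty": -0.045, "tz": 0, "turn": -0.112},
    {"tx": 0.038, "ty": -0.045, "tz": 0, "turn": -0.112},
    {"tx": 0.038, "ty": -0.045, "tz": 0, "turn": -0.112},
  ],
  gripper=0.6,
)

```text
time_s: 2.6
position: [0.5466, 0.2148, 0.2925]
tcp_rot: [[1.0, -0.004, 0.0], [-0.004, -1.0, 0.0], [0.0, -0.0, -1.0]]
force: [0.8, -0.2, -0.7]
opening: 0.599
```

Emit:
play_rows(
  series=[
    {"tx": 0.023, "ty": -0.027, "tz": -0.02, "turn": 0},
    {"tx": 0.0235, "ty": -0.0273, "tz": -0.03, "turn": 0.004},
    {"tx": 0, "ty": 0, "tz": -0.05, "turn": 0},
    {"tx": 0, "ty": 0, "tz": -0.05, "turn": 0},
    {"tx": 0, "ty": 0, "tz": -0.04, "turn": 0},
    {"tx": 0, "ty": 0, "tz": -0.03, "turn": 0},
    {"tx": 0, "ty": 0, "tz": -0.02, "turn": 0},
    {"tx": 0, "ty": 0, "tz": -0.013, "turn": 0},
    {"tx": 0, "ty": 0, "tz": 0, "turn": 0},
  ],
)

```text
time_s: 3.5
position: [0.5821, 0.1729, 0.0885]
tcp_rot: [[1.0, 0.005, -0.003], [0.005, -1.0, -0.0], [-0.003, 0.0, -1.0]]
force: [-0.2, -0.9, -0.3]
opening: 0.601
```

```bash
cat > look.py <<'E'
from h import *
import sys
# name x y w h out
n=sys.argv[1]; u,v,w,h=map(int,sys.argv[2:6]); c=vision.capture(n)
k=min(6,700//w,560//h);cv2.imwrite(f'pics/{sys.argv[6]}.png',cv2.resize(c['pixels'][v:v+h,u:u+w],None,fx=k,fy=k,interpolation=cv2.INTER_CUBIC))
E
python3 look.py scene 340 180 110 90 knob1
```

```text
(no output)
```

View pics/knob1.png

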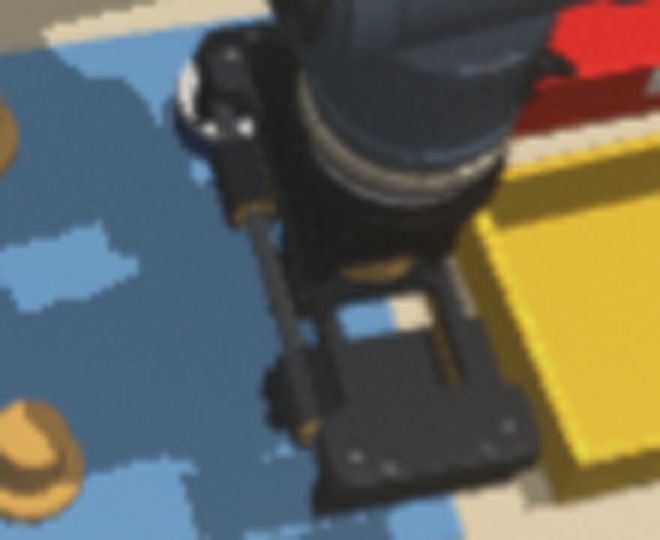

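Emit:
play_rows(
  series=[
    {"tx": 0, "ty": 0, "tz": 0, "turn": 0},
    {"tx": 0, "ty": 0, "tz": 0, "turn": 0},
    {"tx": 0, "ty": 0, "tz": 0, "turn": 0},
    {"tx": 0, "ty": 0, "tz": 0, "turn": 0},
    {"tx": 0, "ty": 0, "tz": 0, "turn": 0},
    {"tx": 0, "ty": 0, "tz": 0, "turn": 0},
  ],
  gripper=0,
)

```text
time_s: 4.15
position: [0.583, 0.173, 0.0903]
tcp_rot: [[1.0, 0.005, 0.001], [0.005, -1.0, 0.0], [0.001, -0.0, -1.0]]
force: [-0.5, -0.4, 2.8]
opening: 0.244
```

Emit:
play_rows(
  series=[
    {"tx": 0, "ty": 0, "tz": 0.02, "turn": 0},
    {"tx": 0, "ty": 0, "tz": 0.045, "turn": 0},
    {"tx": 0, "ty": 0, "tz": 0.045, "turn": 0},
    {"tx": -0.0035, "ty": 0.03, "tz": 0, "turn": 0},
    {"tx": -0.0035, "ty": 0.04, "tz": 0, "turn": 0},
    {"tx": -0.0035, "ty": 0.04, "tz": 0, "turn": 0},
    {"tx": -0.0035, "ty": 0.035, "tz": 0, "turn": 0},
    {"tx": 0, "ty": 0.02, "tz": 0, "turn": 0},
    {"tx": 0, "ty": 0, "tz": 0, "turn": 0},
  ],
)

```text
time_s: 5.05
position: [0.5713, 0.3069, 0.1785]
tcp_rot: [[1.0, 0.008, 0.001], [0.008, -1.0, 0.001], [0.001, -0.001, -1.0]]
force: [0.0, -1.1, -0.9]
opening: 0.239
```

Emit:
play_rows(
  series=[
    {"tx": 0, "ty": 0, "tz": -0.025, "turn": 0},
    {"tx": 0, "ty": 0, "tz": -0.035, "turn": 0},
    {"tx": 0, "ty": 0, "tz": -0.025, "turn": 0},
    {"tx": 0, "ty": 0, "tz": -0.012, "turn": 0},
    {"tx": 0, "ty": 0, "tz": -0.008, "turn": 0},
    {"tx": 0, "ty": 0, "tz": -0.003, "turn": 0},
    {"tx": 0, "ty": 0, "tz": 0, "turn": 0},
    {"tx": 0, "ty": 0, "tz": 0, "turn": 0},
    {"tx": 0, "ty": 0, "tz": 0, "turn": 0},
  ],
)

```text
time_s: 5.95
position: [0.572, 0.3052, 0.0923]
tcp_rot: [[1.0, 0.005, 0.002], [0.005, -1.0, 0.001], [0.002, -0.0, -1.0]]
force: [0.8, -0.7, -0.3]
opening: 0.244
```

```bash
python3 look.py top 140 120 110 90 knob2
```

```text
(no output)
```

View pics/knob2.png

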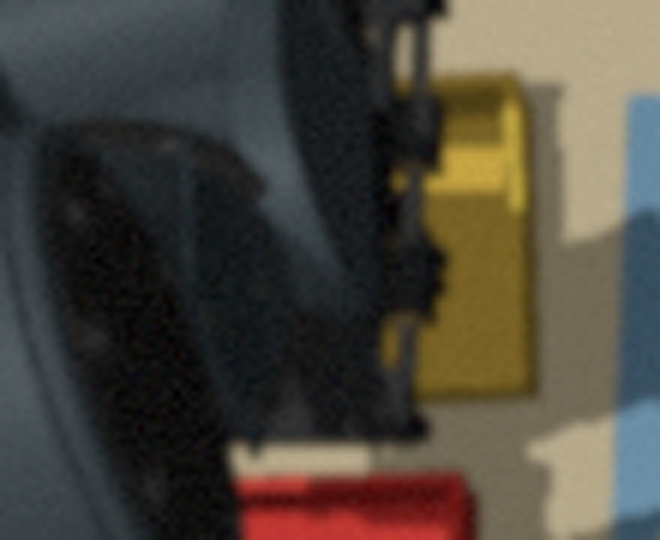

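Emit:
play_rows(
  series=[
    {"tx": 0, "ty": 0, "tz": -0.0015, "turn": 0},
    {"tx": 0, "ty": 0, "tz": 0, "turn": 0},
  ],
)

```text
time_s: 6.2
position: [0.5719, 0.3053, 0.0913]
tcp_rot: [[1.0, 0.006, 0.001], [0.006, -1.0, 0.0], [0.001, -0.0, -1.0]]
force: [-0.7, -0.5, 5.3]
opening: 0.243
```

Emit:
play_rows(
  series=[
    {"tx": 0, "ty": 0, "tz": 0, "turn": 0},
    {"tx": 0, "ty": 0, "tz": 0, "turn": 0},
    {"tx": 0, "ty": 0, "tz": 0, "turn": 0},
    {"tx": 0, "ty": 0, "tz": 0, "turn": 0},
    {"tx": 0, "ty": 0, "tz": 0.02, "turn": 0},
    {"tx": 0, "ty": 0, "tz": 0.03, "turn": 0},
    {"tx": 0, "ty": 0, "tz": 0.05, "turn": 0},
    {"tx": 0, "ty": 0, "tz": 0.01, "turn": 0},
  ],
  gripper=0.55,
)

```text
time_s: 7.0
position: [0.5741, 0.306, 0.1839]
tcp_rot: [[1.0, 0.005, 0.009], [0.005, -1.0, 0.003], [0.009, -0.003, -1.0]]
force: [1.5, -0.2, 1.2]
opening: 0.549
```

Emit:
play_rows(
  series=[
    {"tx": 0.003, "ty": -0.03, "tz": 0, "turn": 0},
    {"tx": 0.003, "ty": -0.04, "tz": 0, "turn": 0},
    {"tx": 0.003, "ty": -0.05, "tz": 0, "turn": 0},
    {"tx": 0.003, "ty": -0.053, "tz": 0, "turn": 0},
    {"tx": 0.003, "ty": -0.05, "tz": 0, "turn": 0},
    {"tx": 0.003, "ty": -0.04, "tz": 0, "turn": 0},
    {"tx": 0.003, "ty": -0.03, "tz": 0, "turn": 0},
    {"tx": 0.003, "ty": -0.02, "tz": 0, "turn": 0},
    {"tx": 0, "ty": 0, "tz": 0, "turn": 0},
    {"tx": 0, "ty": 0, "tz": 0, "turn": 0},
  ],
)

```text
time_s: 8.0
position: [0.5906, 0.0551, 0.1784]
tcp_rot: [[1.0, 0.005, -0.0], [0.005, -1.0, 0.001], [-0.0, -0.001, -1.0]]
force: [0.1, -0.1, -0.5]
opening: 0.556
```

```bash
python3 look.py scene 395 190 120 80 knob3; python3 look.py top 270 130 110 90 blank1;python3 look.py scene 290 220 110 90 blank1s
```

```text
(no output)
```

View pics/knob3.png

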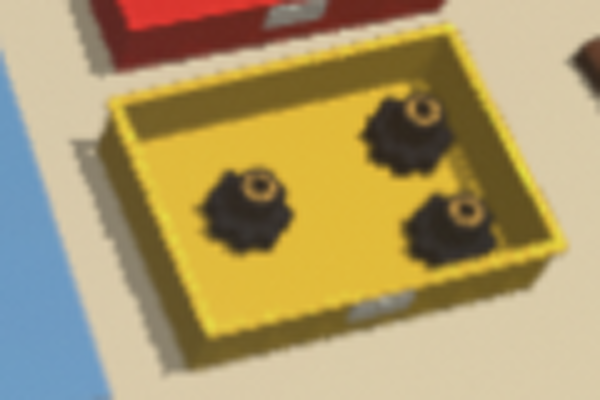

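View pics/blank1.png

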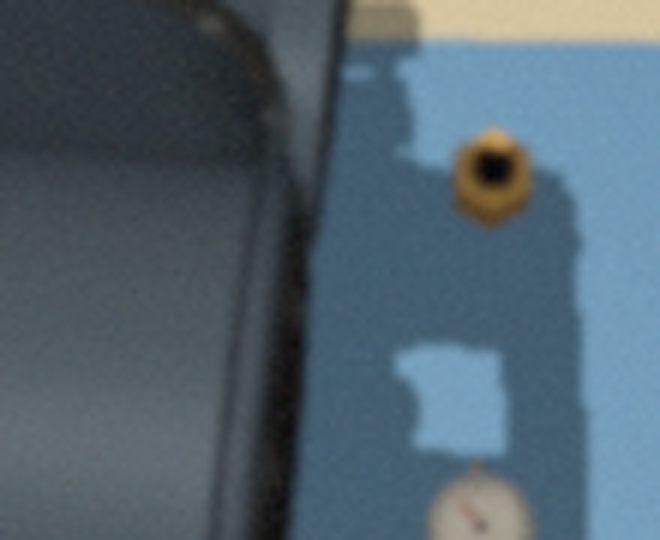

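View pics/blank1s.png

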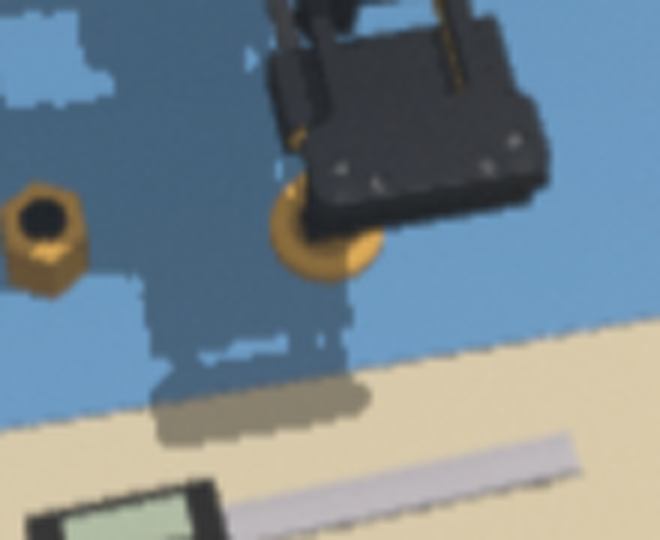

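Knob stands upright in the yellow box with its boss up (crop pixel 248,205). The solid-topped blank was confirmed in the earlier crop (scene 345,256), so I go down on it.

Emit:
play_rows(
  series=[
    {"tx": 0, "ty": 0, "tz": -0.025, "turn": 0},
    {"tx": 0, "ty": 0, "tz": -0.035, "turn": 0},
    {"tx": 0, "ty": 0, "tz": -0.025, "turn": 0},
    {"tx": 0, "ty": 0, "tz": -0.02, "turn": 0},
    {"tx": 0, "ty": 0, "tz": -0.01, "turn": 0},
    {"tx": 0, "ty": 0, "tz": -0.005, "turn": 0},
    {"tx": 0, "ty": 0, "tz": 0, "turn": 0},
    {"tx": 0, "ty": 0, "tz": 0, "turn": 0},
  ],
)

```text
time_s: 8.95
position: [0.5912, 0.0548, 0.083]
tcp_rot: [[1.0, 0.006, 0.001], [0.006, -1.0, -0.0], [0.001, 0.0, -1.0]]
force: [0.4, -0.5, -0.6]
opening: 0.553
```

Emit:
play_rows(
  series=[
    {"tx": 0, "ty": 0, "tz": 0, "turn": 0},
    {"tx": 0, "ty": 0, "tz": 0, "turn": 0},
    {"tx": 0, "ty": 0, "tz": 0, "turn": 0},
    {"tx": 0, "ty": 0, "tz": 0, "turn": 0},
    {"tx": 0, "ty": 0, "tz": 0, "turn": 0},
    {"tx": 0, "ty": 0, "tz": 0, "turn": 0},
  ],
  gripper=0,
)

```text
time_s: 9.55
position: [0.5912, 0.0545, 0.0827]
tcp_rot: [[1.0, 0.005, 0.001], [0.005, -1.0, -0.0], [0.001, 0.0, -1.0]]
force: [0.4, 0.1, 2.7]
opening: 0.311
```

Emit:
play_rows(
  series=[
    {"tx": 0, "ty": 0, "tz": 0.02, "turn": 0},
    {"tx": 0, "ty": 0, "tz": 0.05, "turn": 0},
    {"tx": 0, "ty": 0, "tz": 0.055, "turn": 0},
    {"tx": -0.021, "ty": 0.028, "tz": 0, "turn": 0},
    {"tx": -0.025, "ty": 0.04, "tz": 0, "turn": 0},
    {"tx": -0.03, "ty": 0.05, "tz": 0, "turn": 0},
    {"tx": -0.03, "ty": 0.05, "tz": 0, "turn": 0},
    {"tx": -0.03, "ty": 0.05, "tz": 0, "turn": 0},
    {"tx": -0.03, "ty": 0.045, "tz": 0, "turn": 0},
    {"tx": -0.025, "ty": 0.035, "tz": 0, "turn": 0},
  ],
)

```text
time_s: 10.55
position: [0.4354, 0.2945, 0.1816]
tcp_rot: [[1.0, 0.006, -0.003], [0.006, -1.0, -0.001], [-0.003, 0.001, -1.0]]
force: [0.5, -0.2, -1.7]
opening: 0.313
```

Emit:
play_rows(
  series=[
    {"tx": -0.02, "ty": 0.025, "tz": 0, "turn": 0},
    {"tx": -0.01, "ty": 0.015, "tz": 0, "turn": 0},
    {"tx": 0, "ty": 0, "tz": 0, "turn": 0},
    {"tx": 0, "ty": 0, "tz": 0, "turn": 0},
  ],
)

```text
time_s: 10.95
position: [0.4144, 0.3246, 0.1821]
tcp_rot: [[1.0, 0.006, 0.0], [0.006, -1.0, -0.001], [0.0, 0.001, -1.0]]
force: [0.7, -0.3, -3.2]
opening: 0.311
```

```bash
python3 look.py scene 390 120 130 100 red1
```

```text
(no output)
```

View pics/red1.png

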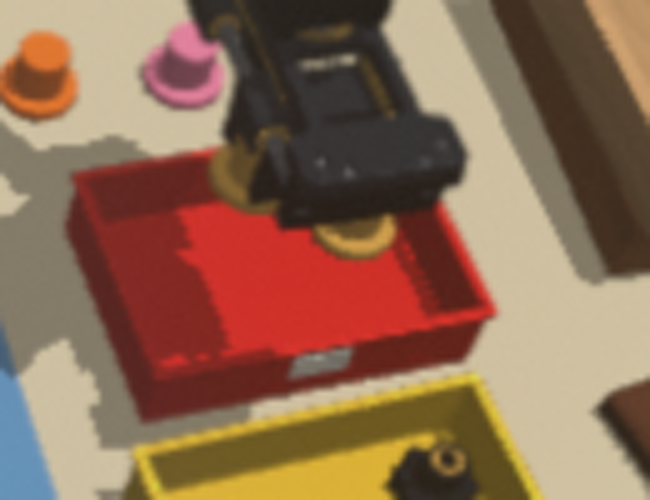

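Emit:
play_rows(
  series=[
    {"tx": 0, "ty": 0, "tz": -0.025, "turn": 0},
    {"tx": 0, "ty": 0, "tz": -0.035, "turn": 0},
    {"tx": 0, "ty": 0, "tz": -0.03, "turn": 0},
    {"tx": 0, "ty": 0, "tz": -0.018, "turn": 0},
    {"tx": 0, "ty": 0, "tz": -0.008, "turn": 0},
    {"tx": 0, "ty": 0, "tz": -0.004, "turn": 0},
    {"tx": 0, "ty": 0, "tz": -0.002, "turn": 0},
    {"tx": 0, "ty": 0, "tz": 0, "turn": 0},
    {"tx": 0, "ty": 0, "tz": 0, "turn": 0},
  ],
)

```text
time_s: 11.9
position: [0.4144, 0.3251, 0.0853]
tcp_rot: [[1.0, 0.005, 0.001], [0.005, -1.0, 0.001], [0.001, -0.001, -1.0]]
force: [-0.2, 0.0, -2.0]
opening: 0.313
```

Emit:
play_rows(
  series=[
    {"tx": 0, "ty": 0, "tz": -0.0015, "turn": 0},
    {"tx": 0, "ty": 0, "tz": -0.0005, "turn": 0},
    {"tx": 0, "ty": 0, "tz": 0, "turn": 0},
  ],
)

```text
time_s: 12.2
position: [0.4141, 0.3252, 0.0837]
tcp_rot: [[1.0, 0.005, 0.001], [0.005, -1.0, 0.0], [0.001, -0.0, -1.0]]
force: [-1.0, 0.7, 4.4]
opening: 0.316
```

Floor contact felt (the vertical force went from -2 to +4.4 N). Release and retreat.

Emit:
play_rows(
  series=[
    {"tx": 0, "ty": 0, "tz": 0, "turn": 0},
    {"tx": 0, "ty": 0, "tz": 0, "turn": 0},
    {"tx": 0, "ty": 0, "tz": 0, "turn": 0},
    {"tx": 0, "ty": 0, "tz": 0, "turn": 0},
    {"tx": 0, "ty": 0, "tz": 0.02, "turn": 0},
    {"tx": 0, "ty": 0, "tz": 0.035, "turn": 0},
    {"tx": 0, "ty": 0, "tz": 0.05, "turn": 0},
    {"tx": 0, "ty": 0, "tz": 0.015, "turn": 0},
    {"tx": 0, "ty": 0, "tz": 0, "turn": 0},
  ],
  gripper=0.55,
)

```text
time_s: 13.1
position: [0.4149, 0.3255, 0.1808]
tcp_rot: [[1.0, 0.005, 0.004], [0.005, -1.0, 0.002], [0.004, -0.002, -1.0]]
force: [0.8, 0.3, -0.0]
opening: 0.549
```

Emit:
play_rows(
  series=[
    {"tx": 0.004, "ty": -0.03, "tz": 0, "turn": 0},
    {"tx": 0.004, "ty": -0.045, "tz": 0, "turn": 0},
    {"tx": 0.004, "ty": -0.055, "tz": 0, "turn": 0},
    {"tx": 0.004, "ty": -0.055, "tz": 0, "turn": 0},
    {"tx": 0.004, "ty": -0.055, "tz": 0, "turn": 0},
    {"tx": 0.004, "ty": -0.045, "tz": 0, "turn": 0},
    {"tx": 0.004, "ty": -0.03, "tz": 0, "turn": 0},
    {"tx": 0.005, "ty": -0.014, "tz": 0, "turn": 0},
    {"tx": 0, "ty": 0, "tz": 0, "turn": 0},
    {"tx": 0, "ty": 0, "tz": 0, "turn": 0},
  ],
)

```text
time_s: 14.1
position: [0.4399, 0.0624, 0.1784]
tcp_rot: [[1.0, 0.005, -0.002], [0.005, -1.0, 0.0], [-0.002, -0.001, -1.0]]
force: [-1.1, -0.5, -0.0]
opening: 0.55
```

```bash
python3 look.py scene 280 130 220 140 red2
```

```text
(no output)
```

View pics/red2.png

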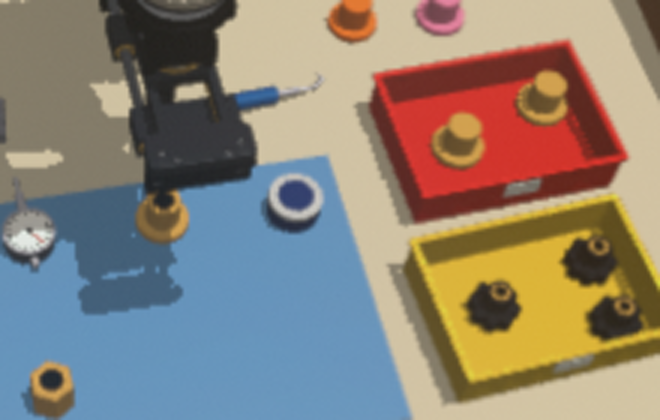

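Blank stands in the red box (460,140), and the drilled bush with the dark bore is below the gripper (162,210). Descend and grip.

Emit:
play_rows(
  series=[
    {"tx": 0, "ty": 0, "tz": -0.025, "turn": 0},
    {"tx": 0, "ty": 0, "tz": -0.035, "turn": 0},
    {"tx": 0, "ty": 0, "tz": -0.025, "turn": 0},
    {"tx": 0, "ty": 0, "tz": -0.02, "turn": 0},
    {"tx": 0, "ty": 0, "tz": -0.01, "turn": 0},
    {"tx": 0, "ty": 0, "tz": -0.005, "turn": 0},
    {"tx": 0, "ty": 0, "tz": 0, "turn": 0},
    {"tx": 0, "ty": 0, "tz": 0, "turn": 0},
  ],
)

```text
time_s: 14.95
position: [0.4405, 0.0621, 0.0835]
tcp_rot: [[1.0, 0.006, 0.001], [0.006, -1.0, -0.0], [0.001, 0.0, -1.0]]
force: [0.5, -0.3, -0.6]
opening: 0.549
```

Emit:
play_rows(
  series=[
    {"tx": 0, "ty": 0, "tz": 0, "turn": 0},
    {"tx": 0, "ty": 0, "tz": 0, "turn": 0},
    {"tx": 0, "ty": 0, "tz": 0, "turn": 0},
    {"tx": 0, "ty": 0, "tz": 0, "turn": 0},
    {"tx": 0, "ty": 0, "tz": 0, "turn": 0},
    {"tx": 0, "ty": 0, "tz": 0, "turn": 0},
  ],
  gripper=0,
)

```text
time_s: 15.55
position: [0.4407, 0.0617, 0.0834]
tcp_rot: [[1.0, 0.005, 0.001], [0.005, -1.0, -0.0], [0.001, 0.0, -1.0]]
force: [0.5, 0.4, 4.2]
opening: 0.316
```

Emit:
play_rows(
  series=[
    {"tx": 0, "ty": 0, "tz": 0.02, "turn": 0},
    {"tx": 0, "ty": 0, "tz": 0.05, "turn": 0},
    {"tx": 0, "ty": 0, "tz": 0.055, "turn": 0},
    {"tx": 0.01, "ty": -0.03, "tz": 0, "turn": 0},
    {"tx": 0.016, "ty": -0.045, "tz": 0, "turn": 0},
    {"tx": 0.02, "ty": -0.055, "tz": 0, "turn": 0},
    {"tx": 0.02, "ty": -0.055, "tz": 0, "turn": 0},
    {"tx": 0.02, "ty": -0.055, "tz": 0, "turn": 0},
    {"tx": 0.02, "ty": -0.055, "tz": 0, "turn": 0},
    {"tx": 0.02, "ty": -0.055, "tz": 0, "turn": 0},
  ],
)

```text
time_s: 16.55
position: [0.5407, -0.2197, 0.1822]
tcp_rot: [[1.0, 0.005, -0.002], [0.005, -1.0, 0.002], [-0.002, -0.002, -1.0]]
force: [1.5, 0.4, -1.3]
opening: 0.315
```

Emit:
play_rows(
  series=[
    {"tx": 0.016, "ty": -0.045, "tz": 0, "turn": 0},
    {"tx": 0.012, "ty": -0.032, "tz": 0, "turn": 0},
    {"tx": 0.008, "ty": -0.0155, "tz": 0, "turn": 0},
    {"tx": 0, "ty": 0, "tz": 0, "turn": 0},
    {"tx": 0, "ty": 0, "tz": 0, "turn": 0},
  ],
)

```text
time_s: 17.05
position: [0.5688, -0.2912, 0.1819]
tcp_rot: [[1.0, 0.005, -0.003], [0.005, -1.0, 0.002], [-0.003, -0.002, -1.0]]
force: [0.1, 0.1, -1.2]
opening: 0.316
```

```bash
python3 look.py scene 115 180 130 130 tray1; python3 look.py top 420 120 100 90 tray1t
```

```text
(no output)
```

View pics/tray1.png

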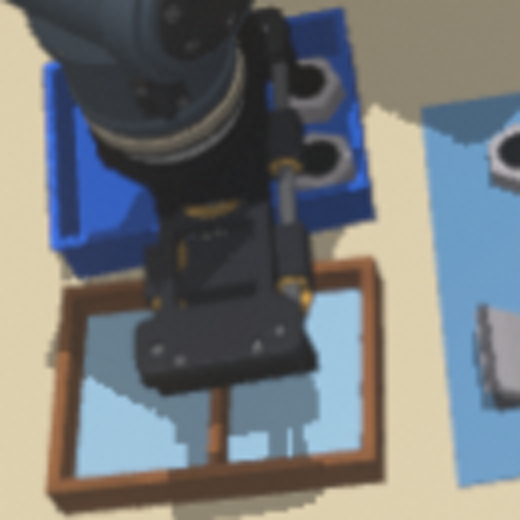

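View pics/tray1t.png

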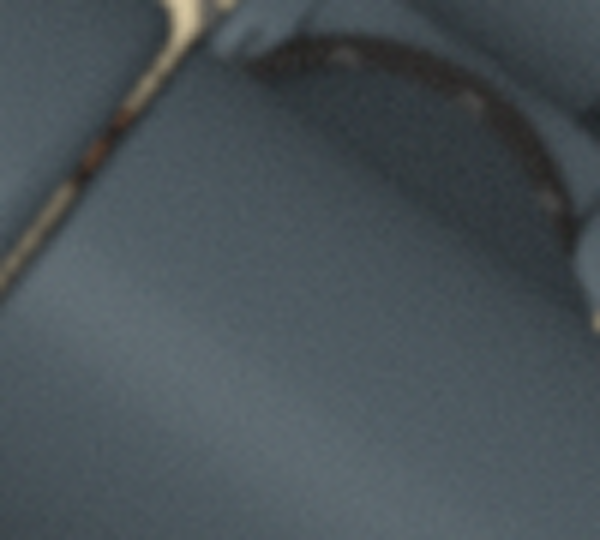

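Emit:
play_rows(
  series=[
    {"tx": 0, "ty": 0, "tz": -0.025, "turn": 0},
    {"tx": 0, "ty": 0, "tz": -0.035, "turn": 0},
    {"tx": 0, "ty": 0, "tz": -0.03, "turn": 0},
    {"tx": 0, "ty": 0, "tz": -0.014, "turn": 0},
    {"tx": 0, "ty": 0, "tz": -0.007, "turn": 0},
    {"tx": 0, "ty": 0, "tz": -0.004, "turn": 0},
    {"tx": 0, "ty": 0, "tz": 0, "turn": 0},
    {"tx": 0, "ty": 0, "tz": 0, "turn": 0},
  ],
)

```text
time_s: 17.95
position: [0.5704, -0.2925, 0.0921]
tcp_rot: [[1.0, 0.005, 0.002], [0.005, -1.0, -0.001], [0.002, 0.001, -1.0]]
force: [0.6, -0.9, -1.4]
opening: 0.314
```

Emit:
play_rows(
  series=[
    {"tx": 0, "ty": 0, "tz": -0.0015, "turn": 0},
    {"tx": 0, "ty": 0, "tz": -0.0005, "turn": 0},
    {"tx": 0, "ty": 0, "tz": 0, "turn": 0},
  ],
)

```text
time_s: 18.25
position: [0.57, -0.2923, 0.0897]
tcp_rot: [[1.0, 0.005, 0.0], [0.005, -1.0, -0.0], [0.0, 0.0, -1.0]]
force: [0.5, 0.3, -1.5]
opening: 0.311
```

Emit:
play_rows(
  series=[
    {"tx": 0, "ty": 0, "tz": -0.001, "turn": 0},
    {"tx": 0, "ty": 0, "tz": -0.0005, "turn": 0},
    {"tx": 0, "ty": 0, "tz": 0, "turn": 0},
  ],
)

```text
time_s: 18.55
position: [0.5699, -0.2923, 0.0885]
tcp_rot: [[1.0, 0.005, 0.0], [0.005, -1.0, -0.0], [0.0, 0.0, -1.0]]
force: [-0.5, -0.5, -0.2]
opening: 0.315
```

Emit:
play_rows(
  series=[
    {"tx": 0, "ty": 0, "tz": -0.0008, "turn": 0},
    {"tx": 0, "ty": 0, "tz": 0, "turn": 0},
  ],
)

```text
time_s: 18.75
position: [0.5699, -0.2923, 0.0885]
tcp_rot: [[1.0, 0.005, 0.0], [0.005, -1.0, -0.0], [0.0, 0.0, -1.0]]
force: [-1.9, 1.5, 5.3]
opening: 0.312
```

Emit:
play_rows(
  series=[
    {"tx": 0, "ty": 0, "tz": 0, "turn": 0},
    {"tx": 0, "ty": 0, "tz": 0, "turn": 0},
    {"tx": 0, "ty": 0, "tz": 0, "turn": 0},
    {"tx": 0, "ty": 0, "tz": 0, "turn": 0},
    {"tx": 0, "ty": 0, "tz": 0.02, "turn": 0},
    {"tx": 0, "ty": 0, "tz": 0.035, "turn": 0},
    {"tx": 0, "ty": 0, "tz": 0.05, "turn": 0},
    {"tx": 0, "ty": 0, "tz": 0.01, "turn": 0},
    {"tx": 0, "ty": 0, "tz": 0, "turn": 0},
    {"tx": 0, "ty": 0, "tz": 0, "turn": 0},
  ],
  gripper=0.55,
)

```text
time_s: 19.75
position: [0.5694, -0.2919, 0.1795]
tcp_rot: [[1.0, 0.005, -0.001], [0.005, -1.0, 0.001], [-0.001, -0.001, -1.0]]
force: [0.3, 0.2, 0.1]
opening: 0.556
```

Emit:
play_rows(
  series=[
    {"tx": 0.003, "ty": 0.03, "tz": 0, "turn": 0.08},
    {"tx": 0.003, "ty": 0.045, "tz": 0, "turn": 0.08},
    {"tx": 0.003, "ty": 0.055, "tz": 0, "turn": 0.08},
    {"tx": 0.003, "ty": 0.055, "tz": 0, "turn": 0.08},
    {"tx": 0.003, "ty": 0.05, "tz": 0, "turn": 0.08},
    {"tx": 0.003, "ty": 0.04, "tz": 0, "turn": 0.08},
    {"tx": 0.001, "ty": 0.024, "tz": 0, "turn": 0.015},
    {"tx": 0, "ty": 0, "tz": 0, "turn": 0},
    {"tx": 0, "ty": 0, "tz": 0, "turn": 0},
  ],
)

```text
time_s: 20.65
position: [0.5845, -0.0529, 0.1784]
tcp_rot: [[0.866, 0.501, -0.002], [0.501, -0.866, 0.0], [-0.002, -0.001, -1.0]]
force: [0.2, -1.4, 0.7]
opening: 0.55
```

```bash
python3 look.py scene 115 180 220 120 tray2
```

```text
(no output)
```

View pics/tray2.png

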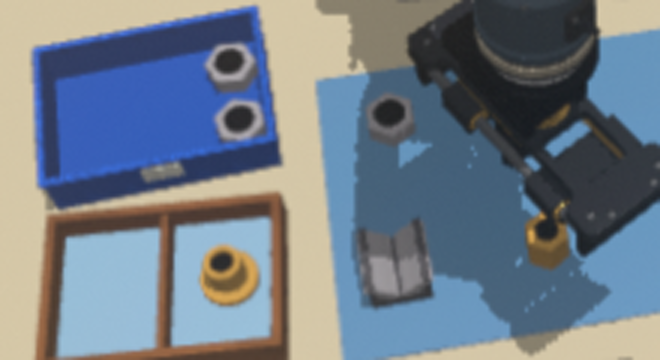

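Bush stands upright in the tray's +y bay (230,275). Grip the coupling across its flats.

Emit:
play_rows(
  series=[
    {"tx": 0, "ty": 0, "tz": -0.025, "turn": 0},
    {"tx": 0, "ty": 0, "tz": -0.035, "turn": 0},
    {"tx": 0, "ty": 0, "tz": -0.025, "turn": 0},
    {"tx": 0, "ty": 0, "tz": -0.023, "turn": 0},
    {"tx": 0, "ty": 0, "tz": -0.01, "turn": 0},
    {"tx": 0, "ty": 0, "tz": -0.005, "turn": 0},
    {"tx": 0, "ty": 0, "tz": 0, "turn": 0},
    {"tx": 0, "ty": 0, "tz": 0, "turn": 0},
  ],
)

```text
time_s: 21.5
position: [0.5856, -0.0535, 0.0819]
tcp_rot: [[0.866, 0.5, 0.001], [0.5, -0.866, -0.0], [0.001, 0.001, -1.0]]
force: [-0.1, 0.8, -0.1]
opening: 0.553
```

Emit:
play_rows(
  series=[
    {"tx": 0, "ty": 0, "tz": 0, "turn": 0},
    {"tx": 0, "ty": 0, "tz": 0, "turn": 0},
    {"tx": 0, "ty": 0, "tz": 0, "turn": 0},
    {"tx": 0, "ty": 0, "tz": 0, "turn": 0},
    {"tx": 0, "ty": 0, "tz": 0, "turn": 0},
    {"tx": 0, "ty": 0, "tz": 0, "turn": 0},
  ],
  gripper=0,
)

```text
time_s: 22.1
position: [0.5853, -0.053, 0.0817]
tcp_rot: [[0.866, 0.5, 0.001], [0.5, -0.866, -0.0], [0.001, 0.0, -1.0]]
force: [-0.4, -0.2, 4.6]
opening: 0.341
```

Emit:
play_rows(
  series=[
    {"tx": 0, "ty": 0, "tz": 0.02, "turn": 0},
    {"tx": 0, "ty": 0, "tz": 0.05, "turn": 0},
    {"tx": 0, "ty": 0, "tz": 0.055, "turn": 0},
    {"tx": -0.002, "ty": -0.03, "tz": 0, "turn": -0.07},
    {"tx": -0.002, "ty": -0.044, "tz": 0, "turn": -0.07},
    {"tx": -0.002, "ty": -0.055, "tz": 0, "turn": -0.07},
    {"tx": -0.002, "ty": -0.055, "tz": 0, "turn": -0.07},
    {"tx": -0.002, "ty": -0.055, "tz": 0, "turn": -0.07},
    {"tx": -0.002, "ty": -0.055, "tz": 0, "turn": -0.07},
    {"tx": -0.002, "ty": -0.045, "tz": 0, "turn": -0.07},
  ],
)

```text
time_s: 23.1
position: [0.5732, -0.3266, 0.1804]
tcp_rot: [[1.0, 0.007, -0.001], [0.007, -1.0, 0.0], [-0.001, -0.0, -1.0]]
force: [0.9, -0.4, -1.6]
opening: 0.346
```

Emit:
play_rows(
  series=[
    {"tx": -0.002, "ty": -0.035, "tz": 0, "turn": -0.01},
    {"tx": -0.002, "ty": -0.02, "tz": 0, "turn": 0},
    {"tx": -0.002, "ty": -0.01, "tz": 0, "turn": 0},
    {"tx": 0, "ty": 0, "tz": 0, "turn": 0},
    {"tx": 0, "ty": 0, "tz": 0, "turn": 0},
  ],
)

```text
time_s: 23.6
position: [0.569, -0.3745, 0.1808]
tcp_rot: [[1.0, 0.001, -0.001], [0.001, -1.0, 0.002], [-0.001, -0.002, -1.0]]
force: [-0.6, -0.3, -1.5]
opening: 0.341
```

Emit:
play_rows(
  series=[
    {"tx": 0, "ty": 0, "tz": -0.025, "turn": 0},
    {"tx": 0, "ty": 0, "tz": -0.035, "turn": 0},
    {"tx": 0, "ty": 0, "tz": -0.03, "turn": 0},
    {"tx": 0, "ty": 0, "tz": -0.014, "turn": 0},
    {"tx": 0, "ty": 0, "tz": -0.007, "turn": 0},
    {"tx": 0, "ty": 0, "tz": -0.004, "turn": 0},
    {"tx": 0, "ty": 0, "tz": -0.002, "turn": 0},
    {"tx": 0, "ty": 0, "tz": -0.0005, "turn": 0},
    {"tx": 0, "ty": 0, "tz": 0, "turn": 0},
  ],
)

```text
time_s: 24.5
position: [0.5694, -0.3766, 0.0881]
tcp_rot: [[1.0, 0.0, 0.001], [0.0, -1.0, -0.001], [0.001, 0.001, -1.0]]
force: [1.0, 0.2, -2.2]
opening: 0.344
```

Emit:
play_rows(
  series=[
    {"tx": 0, "ty": 0, "tz": -0.001, "turn": 0},
    {"tx": 0, "ty": 0, "tz": 0, "turn": 0},
  ],
)

```text
time_s: 24.7
position: [0.5692, -0.3764, 0.0868]
tcp_rot: [[1.0, 0.0, 0.0], [0.0, -1.0, -0.0], [0.0, 0.0, -1.0]]
force: [-0.2, -0.3, -0.6]
opening: 0.342
```

Emit:
play_rows(
  series=[
    {"tx": 0, "ty": 0, "tz": -0.0008, "turn": 0},
    {"tx": 0, "ty": 0, "tz": 0, "turn": 0},
  ],
)

```text
time_s: 24.9
position: [0.5692, -0.3764, 0.0868]
tcp_rot: [[1.0, 0.0, 0.0], [0.0, -1.0, -0.0], [0.0, 0.0, -1.0]]
force: [-1.1, -0.2, 4.3]
opening: 0.345
```

Emit:
play_rows(
  series=[
    {"tx": 0, "ty": 0, "tz": 0, "turn": 0},
    {"tx": 0, "ty": 0, "tz": 0, "turn": 0},
    {"tx": 0, "ty": 0, "tz": 0, "turn": 0},
    {"tx": 0, "ty": 0, "tz": 0, "turn": 0},
    {"tx": 0, "ty": 0, "tz": 0.02, "turn": 0},
    {"tx": 0, "ty": 0, "tz": 0.035, "turn": 0},
    {"tx": 0, "ty": 0, "tz": 0.05, "turn": 0},
    {"tx": 0, "ty": 0, "tz": 0.01, "turn": 0},
    {"tx": 0, "ty": 0, "tz": 0, "turn": 0},
    {"tx": 0, "ty": 0, "tz": 0, "turn": 0},
  ],
  gripper=0.6,
)

```text
time_s: 25.9
position: [0.5687, -0.3758, 0.1776]
tcp_rot: [[1.0, 0.0, -0.001], [0.0, -1.0, 0.001], [-0.001, -0.001, -1.0]]
force: [-0.2, 0.0, -0.7]
opening: 0.6
```

Emit:
play_rows(
  series=[
    {"tx": -0.012, "ty": 0.025, "tz": 0, "turn": 0.05},
    {"tx": -0.02, "ty": 0.038, "tz": 0, "turn": 0.08},
    {"tx": -0.025, "ty": 0.047, "tz": 0, "turn": 0.08},
    {"tx": -0.025, "ty": 0.047, "tz": 0, "turn": 0.08},
    {"tx": -0.025, "ty": 0.045, "tz": 0, "turn": 0.08},
    {"tx": -0.02, "ty": 0.037, "tz": 0, "turn": 0.08},
    {"tx": -0.012, "ty": 0.024, "tz": 0, "turn": 0.02},
    {"tx": -0.005, "ty": 0.01, "tz": 0, "turn": 0},
    {"tx": 0, "ty": 0, "tz": 0, "turn": 0},
    {"tx": 0, "ty": 0, "tz": 0, "turn": 0},
  ],
)

```text
time_s: 26.9
position: [0.4548, -0.1588, 0.1775]
tcp_rot: [[0.881, 0.472, 0.001], [0.472, -0.881, -0.001], [0.0, 0.001, -1.0]]
force: [0.7, 0.9, 0.5]
opening: 0.6
```

```bash
python3 look.py scene 115 180 220 120 tray3
```

```text
(no output)
```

View pics/tray3.png

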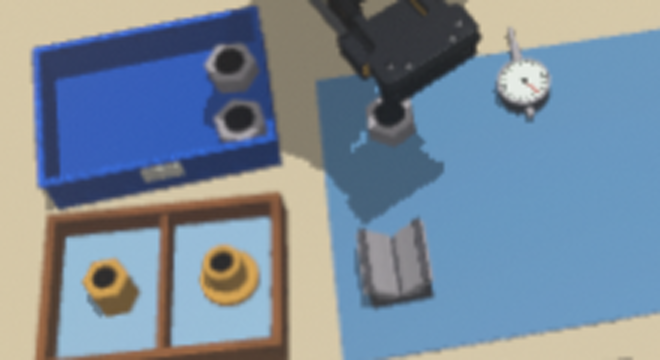

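Coupling stands in the -y bay (110,285). Now the nut.

Emit:
play_rows(
  series=[
    {"tx": -0.001, "ty": 0.001, "tz": -0.025, "turn": 0},
    {"tx": 0, "ty": 0, "tz": -0.035, "turn": 0},
    {"tx": 0, "ty": 0, "tz": -0.03, "turn": 0},
    {"tx": 0, "ty": 0, "tz": -0.021, "turn": 0},
    {"tx": 0, "ty": 0, "tz": -0.01, "turn": 0},
    {"tx": 0, "ty": 0, "tz": -0.005, "turn": 0},
    {"tx": 0, "ty": 0, "tz": -0.002, "turn": 0},
    {"tx": 0, "ty": 0, "tz": 0, "turn": 0},
    {"tx": 0, "ty": 0, "tz": 0, "turn": 0},
  ],
)

```text
time_s: 27.85
position: [0.4535, -0.1573, 0.076]
tcp_rot: [[0.881, 0.473, 0.001], [0.473, -0.881, -0.001], [0.001, 0.001, -1.0]]
force: [-0.3, 0.1, 0.1]
opening: 0.6
```

Emit:
play_rows(
  series=[
    {"tx": 0, "ty": 0, "tz": 0, "turn": 0},
    {"tx": 0, "ty": 0, "tz": 0, "turn": 0},
    {"tx": 0, "ty": 0, "tz": 0, "turn": 0},
    {"tx": 0, "ty": 0, "tz": 0, "turn": 0},
    {"tx": 0, "ty": 0, "tz": 0, "turn": 0},
    {"tx": 0, "ty": 0, "tz": 0, "turn": 0},
  ],
  gripper=0,
)

```text
time_s: 28.45
position: [0.4533, -0.1571, 0.0757]
tcp_rot: [[0.881, 0.473, 0.001], [0.473, -0.881, -0.0], [0.0, 0.001, -1.0]]
force: [0.9, 0.8, 4.5]
opening: 0.409
```

Emit:
play_rows(
  series=[
    {"tx": 0, "ty": 0, "tz": 0.02, "turn": 0},
    {"tx": 0, "ty": 0, "tz": 0.05, "turn": 0},
    {"tx": 0, "ty": 0, "tz": 0.055, "turn": 0},
    {"tx": -0.005, "ty": -0.03, "tz": 0, "turn": -0.07},
    {"tx": -0.008, "ty": -0.045, "tz": 0, "turn": -0.08},
    {"tx": -0.008, "ty": -0.052, "tz": 0, "turn": -0.08},
    {"tx": -0.008, "ty": -0.05, "tz": 0, "turn": -0.08},
    {"tx": -0.008, "ty": -0.04, "tz": 0, "turn": -0.08},
    {"tx": -0.005, "ty": -0.03, "tz": 0, "turn": -0.08},
    {"tx": -0.003, "ty": -0.017, "tz": 0, "turn": 0},
  ],
)

```text
time_s: 29.45
position: [0.4164, -0.3703, 0.1749]
tcp_rot: [[1.0, -0.002, -0.0], [-0.002, -1.0, -0.0], [-0.0, 0.0, -1.0]]
force: [-0.1, 0.1, -1.4]
opening: 0.411
```

Emit:
play_rows(
  series=[
    {"tx": 0, "ty": 0, "tz": 0, "turn": 0},
    {"tx": 0, "ty": 0, "tz": -0.025, "turn": 0},
    {"tx": 0, "ty": 0, "tz": -0.035, "turn": 0},
    {"tx": 0, "ty": 0, "tz": -0.03, "turn": 0},
    {"tx": 0, "ty": 0, "tz": -0.017, "turn": 0},
    {"tx": 0, "ty": 0, "tz": -0.008, "turn": 0},
    {"tx": 0, "ty": 0, "tz": -0.004, "turn": 0},
    {"tx": 0, "ty": 0, "tz": -0.002, "turn": 0},
    {"tx": 0, "ty": 0, "tz": 0, "turn": 0},
    {"tx": 0, "ty": 0, "tz": 0, "turn": 0},
  ],
)

```text
time_s: 30.45
position: [0.4174, -0.3686, 0.0793]
tcp_rot: [[1.0, 0.0, 0.001], [0.0, -1.0, -0.001], [0.001, 0.001, -1.0]]
force: [0.6, -1.0, -1.0]
opening: 0.407
```

Emit:
play_rows(
  series=[
    {"tx": 0, "ty": 0, "tz": -0.001, "turn": 0},
    {"tx": 0, "ty": 0, "tz": -0.0005, "turn": 0},
    {"tx": 0, "ty": 0, "tz": 0, "turn": 0},
  ],
)

```text
time_s: 30.75
position: [0.4171, -0.3683, 0.0775]
tcp_rot: [[1.0, -0.0, 0.0], [-0.0, -1.0, -0.0], [0.0, 0.0, -1.0]]
force: [1.0, 0.5, -0.7]
opening: 0.41
```

Emit:
play_rows(
  series=[
    {"tx": 0, "ty": 0, "tz": -0.001, "turn": 0},
    {"tx": 0, "ty": 0, "tz": -0.0005, "turn": 0},
    {"tx": 0, "ty": 0, "tz": 0, "turn": 0},
  ],
)

```text
time_s: 31.05
position: [0.4171, -0.3683, 0.0767]
tcp_rot: [[1.0, 0.0, 0.0], [0.0, -1.0, -0.0], [0.0, 0.0, -1.0]]
force: [-0.6, 0.5, 5.0]
opening: 0.411
```

Emit:
play_rows(
  series=[
    {"tx": 0, "ty": 0, "tz": 0, "turn": 0},
    {"tx": 0, "ty": 0, "tz": 0, "turn": 0},
    {"tx": 0, "ty": 0, "tz": 0, "turn": 0},
    {"tx": 0, "ty": 0, "tz": 0, "turn": 0},
    {"tx": 0, "ty": 0, "tz": 0.02, "turn": 0},
    {"tx": 0, "ty": 0, "tz": 0.035, "turn": 0},
    {"tx": 0, "ty": 0, "tz": 0.05, "turn": 0},
    {"tx": 0, "ty": 0, "tz": 0.05, "turn": 0},
    {"tx": 0, "ty": 0, "tz": 0.04, "turn": 0},
    {"tx": 0, "ty": 0, "tz": 0, "turn": 0},
  ],
  gripper=0.6,
)

```text
time_s: 32.05
position: [0.4188, -0.3702, 0.2368]
tcp_rot: [[1.0, 0.0, 0.006], [0.0, -1.0, -0.008], [0.006, 0.008, -1.0]]
force: [-0.2, -0.8, -0.4]
opening: 0.605
```

Emit:
play_rows(
  series=[
    {"tx": 0, "ty": 0.03, "tz": 0, "turn": 0},
    {"tx": 0, "ty": 0.05, "tz": 0, "turn": 0},
    {"tx": 0, "ty": 0.055, "tz": 0, "turn": 0},
    {"tx": 0, "ty": 0.055, "tz": 0, "turn": 0},
    {"tx": 0, "ty": 0.055, "tz": 0, "turn": 0},
    {"tx": 0, "ty": 0.055, "tz": 0, "turn": 0},
    {"tx": 0, "ty": 0.055, "tz": 0, "turn": 0},
    {"tx": 0, "ty": 0.04, "tz": 0, "turn": 0},
    {"tx": 0, "ty": 0.02, "tz": 0, "turn": 0},
    {"tx": 0, "ty": 0, "tz": 0, "turn": 0},
  ],
)

```text
time_s: 33.05
position: [0.4158, -0.034, 0.2313]
tcp_rot: [[1.0, 0.004, -0.003], [0.004, -1.0, 0.001], [-0.003, -0.001, -1.0]]
force: [0.4, -0.1, -0.3]
opening: 0.6
```

```bash
python3 - <<'E'
from h import *
P=[('bush',.5699,-.2923,.041),('coupling',.5692,-.3764,.043),('blank',.4141,.3252,.037),('nut',.4171,-.3683,.023),('knob',.5719,.3053,.0355)]
for n in('scene','top'):
    c=vision.capture(n); im=cv2.resize(c['pixels'],(800,500),interpolation=cv2.INTER_CUBIC)
    for q,x,y,z in P: cv2.circle(im,tuple(np.round(w2px(c,[[x,y,z]])[0]*1.25).astype(int).tolist()),2,(0,255,0),-1)
    cv2.imwrite(f'pics/fin_{n}.png',im)
    r=nets.look_for(c,'gauge'); print(n,[(round(a['confidence'],2),round(a['at'][0]*640,1),round(a['at'][1]*400,1)) for a in r])
E
python3 - <<'E'
import cv2,numpy as np
a=cv2.imread('pics/scene0.png')[185:225,270:310];np
E
```

```text
scene [(0.72, 288.2, 209.3)]
top [(0.28, 484.3, 228.6)]
```

View pics/fin_scene.png

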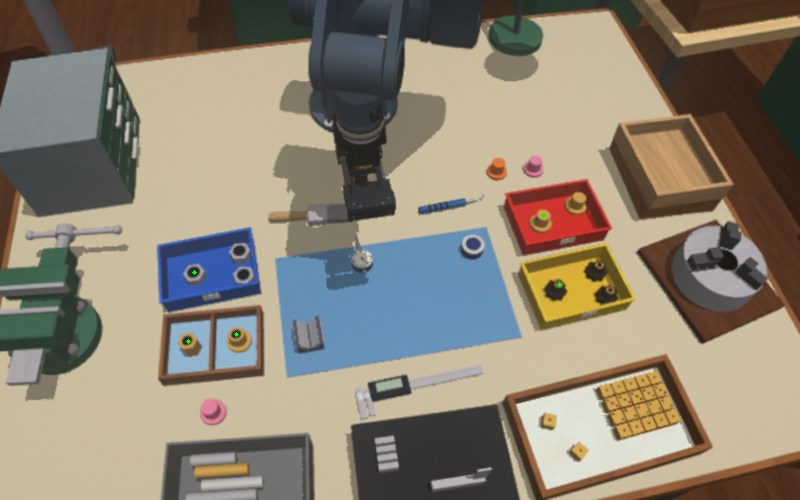

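View pics/fin_top.png

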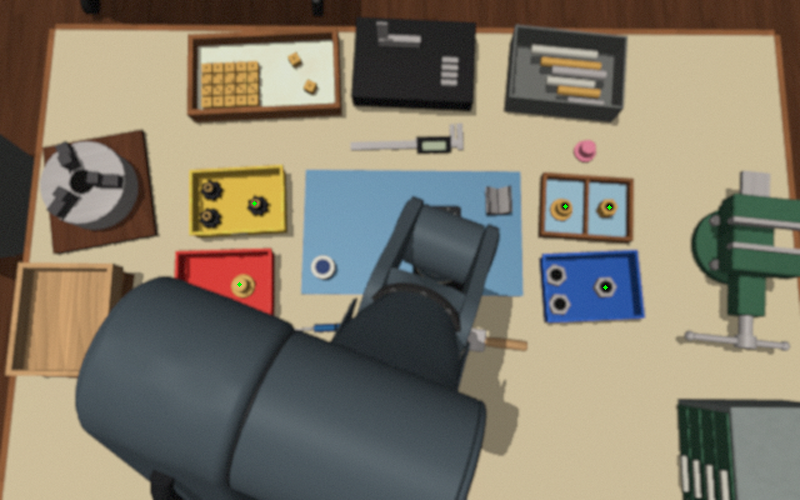

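All five pieces stand upright at the predicted points (scene 195,272; 188,344; 236,335; 543,215; 559,285), and the gauge sits at (362,259) as at the start. The top view's gauge detection (484,229) is a false hit, because the arm hides the gauge there.

```bash
python3 -c "
from rig import bot
print(bot.hand_in()); print(bot.read_state()['time_s'])"
```

```text
the job is handed in; nothing more can be done
None
the job is handed in; nothing more can be done
```

I sorted all five workpieces and handed the job in at about 33 s of the 115 s. `hand_in` gives no verdict, so the result below rests on my own checks.

- **Placing:** The drilled bush is in the tray's +y bay and the coupling in its -y bay. The blank is in the red box, the nut in the blue box and the knob in the yellow box. I lowered each piece until the wrist force showed contact with the floor (about 4 to 5 N), and only then opened the gripper.
- **Last pictures:** The scene picture shows all five upright at the predicted points. The top picture shows the same, except that the arm partly hides the red box there.
- **Gauge:** The network put it at pixel (288,209) in the scene view, against (290,208) at the start, which is within its scatter. In the top view the arm hid the gauge and the network gave a low-confidence false hit on the blue box, so I ignored that one.
- **Disagreements:** The two cameras differed by 2 to 4 mm on the workpieces. I used the mean, and every grasp closed on close to the expected width. The box masks differed by up to about 12 mm, so I took positions close to the top camera's values and checked them with overlays.

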